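Hold the glass dome over the next rose

TASK

We are putting glass domes over roses on the turntable. Turn the turntable one click anticlockwise (seen from above) so that the bare rose now on its left comes round to the front, beside the plunger block, and leave it in its click stop. Then lift the narrower of the two glass domes out of the carton by its knob, carry it clear over whatever stands in between, lower it over that rose and finish still holding it there, steady, upright and centred, its rim about a centimetre above the wooden base and touching nothing, so that I can tuck in the leaves before it goes down; do not bump the turntable or what is on it with the glass, and do not shift or knock over the wide dome, the vase, the candle or the ribbon spool.

Things in the scene. Friction and masses are not known exactly. Their poses are not given: they have to be found in the camera images.
- turntable: Fixed foot of the indexing turntable, a 260 mm plywood board with a bearing. Origin: on the table, on the vertical turning axis; its own -x points to the plunger block (front), +y is the left. It carries a round plywood tray, 420 mm across, top 53 mm above the table, with four dark wooden bases fixed 90 degrees apart, 110 mm from the axis, 120 mm across, tops 65 mm above the table.
- block (a point): Top of the aluminium spring-plunger block that sticks out from under the tray at its front, 226 mm from the axis, 38 mm above the table; a black button ends it 268 mm from the axis. Fixed to the foot. The base beside it is the one at the front.
- tray (a joint): Angle of the tray, rad, positive anticlockwise from above; 0 at the start, in a click stop. Stops every 1.571 rad: a spring roller drops between two pins. It takes about 4 N at the crank knob to leave a stop and again to enter the next; within 0.04 rad of a stop the tray is drawn in, elsewhere it stays where left. All that stands on the tray is fixed to it and turns with it.
- crank_knob (a point): Point on the axis of the upright wooden knob by which the tray is turned, 15 mm below its top. A cylinder 22 mm across, 45 mm tall, fixed on the tray, top 98 mm above the table, 190 mm from the turning axis, at the start half way between the front base and the left base.
- seat (a point): Centre of the top face of the wooden base that is on the left at the start and carries the bare rose to be covered; turns with the tray, z up. The white rose stands upright on it, 80 mm tall, its bloom 48 mm and its moss foot 62 mm across. The far base carries another such rose.
- done_a (a point): Top of the knob of the finished dome (96 mm across) that stands on the front base at the start, 223 mm above the table; turns with the tray. Not to be bumped.
- done_b (a point): Top of the knob of the finished dome (96 mm across) that stands on the right-hand base at the start, 223 mm above the table; turns with the tray. Not to be bumped.
- dome: The narrower glass dome, standing open side down in one cell of the carton; 96 mm across outside, 90 mm inside, 158 mm tall overall, about 0.4 kg. Origin: centre of the rim plane (underside), z up through the knob. The crown is 121 mm above the rim; on it a neck and a cylindrical glass knob 24 mm across from 132 to 158 mm above the rim, to be gripped from above.
- wide_dome: The wider glass dome, 120 mm across and 175 mm tall with the same 24 mm knob, standing in the other cell of the carton; to be left alone. Origin: centre of its rim plane.
- carton: Fixed open cardboard carton, 290 mm (its x) by 150 mm (its y), walls 100 mm high and 5 mm thick, floor 5 mm thick, a cross wall 86 mm high making two cells side by side along its x; one dome stands in each, which in which varies. Origin: centre of the underside.
- vase: Green glass bud vase, 52 mm across, 118 mm tall, loose, standing between the carton and the turntable; to be left alone. Origin: centre of its foot.
- candle: Cream pillar candle, 50 mm across, 100 mm tall and a 10 mm wick, loose, standing between the carton and the turntable; to be left alone. Origin: centre of its foot.
- spool: Ribbon spool lying flat, 72 mm across, 40 mm tall, loose, to the left; to be left alone. Origin: centre of its underside.
Mind the look-alikes: they are no part of the job. Leave any orange or yellow look-alike of the dome alone.

How it is judged:
By the outcome, as a careful person would: the job done as asked, in the order asked, and still so for the second after the job is handed in, while the arm keeps its last pose, push and grip.
It also fails if it takes over 64 s, if anything falls off the work surface, if the arm or the gripper's body presses on something with over 40 N, if the wrist force passes 120 N, or if a joint passes its speed limit or range.

ROBOT

A 6-joint arm with a two-finger parallel gripper is mounted at the origin on the work surface. World frame = base frame: x ahead of the robot, y to its left, z up, the work surface at z = 0. Lengths are in mm, angles in rad, forces in N, time in s.
With the tool pointing down it reaches from about 300 to 775 mm from the base axis. Payload 14.6 kg.
Tool frame: the origin (TCP) lies between the finger pads; the fingertips stand manip.tip_reach ahead of it and the grasp point (between the pads) lies 5 mm behind it (manip.tip_reach is the distance from the TCP to the fingertips, in mm); z points along the fingers, y is the line along which they close (so a half turn about z gives the same grasp; the last joint's range is limited). The gripper opens to 94 mm and grips with 3 to 60 N. Pads are 16 mm wide; open, the fingers measure 119 mm over their backs; the gripper's body (75 mm by 177 mm) begins 78 mm behind the grasp point.
Start: joints at [1.131, 0.3, 1.521, -0, 1.321, -0.067], TCP at [200.32, 512.212, 219.446] pointing down, gripper open.
Joint ranges: [-3.03, 3.03], [-0.79, 2.21], [0.23, 2.52], [-1.04, 4.18], [0, 3.07], [-2.55, 2.55]. Speed limits (rad/s): [2.22, 2.22, 2.57, 3.14, 3.14, 3.14].

INTERFACE

Orientations are given as [roll, pitch, yaw] about the fixed x, y, z axes, in that order (R = Rz(yaw) Ry(pitch) Rx(roll)).
In Python, from cell import manip gives the robot as it stands. The module is installed in compiled form; this text tells all that it offers.
- The arm moves only by the shell command python3 -m creep 'ROWS' [FORCE]. ROWS is JSON, a list of rows, each a list of 3 entries, a list of its own where there are three numbers: the opening, from -1 (shut) to 1 (fully open), then the shift along the tool's x, y, z in cm, then the turn about the tool's z in units of 5 degrees (1.0 is 5 degrees). In form: [[grip, [tx, ty, tz], roll], ...]. A call has 1 to 12 rows; each row is the pose to reach, as a shift and turn from the pose commanded when the call began, along the tool's axes at that moment; what a row does not reach only later rows make up. A row lasts 1/10 s, in which the tool goes at most 50 mm and 8.59 degrees, less where a joint would pass 70% of its speed; a pose out of reach is approached as far as the arm can. A call with a gripper value outside its range is refused whole. The fingers move at their own pace and stop on an object; FORCE is the grip in N (left out, the last holds). Time passes only in rows, so rows that repeat a pose let the fingers close. It gives the time, the measured TCP pose, the force, the opening and the grip force at its end, in the units of the state.
- manip.read_state(): the state, without advancing time (a new reading comes with each control period).
- manip.camera(name): name is "side" or "top"; returns the picture (400x640x3 uint8, red, green, blue); there is no depth.
- manip.camera_params(name): a dict with "fovy" (degrees; the focal length in pixels is half the picture's height over the tangent of half this angle, whatever the lens; pixels are square), "cx", "cy" (the principal point, pixels), "k1" (the pictures are not rectified: a ray, as slopes to the right and down, at radius r is drawn at 1 + k1 r^2 times it, then the intrinsics apply), "origin" and "attitude" of the camera in the world. Camera axes: x right, y down, z forward; pixel columns grow to the right and rows downward; lengths in mm; the calibration is good to about 2 mm. A picture is of the moment at which its call begins. camera_params takes no time and is no camera call.
- manip.sign_off(): hands the job in; it is judged then, once.
The state is a dict: "clock": time; "joints": joint angles; "qd": joint speeds; "effort": joint torques, N m; "eef_pos": TCP position; "eef_rot": TCP orientation; "wrist_force": force on the tool from outside, world axes, zero at the start; "moment": the same for the moment, N m; "finger_gap": finger opening in mm; "finger_force": force on a finger pad.
Only numpy, scipy, OpenCV 4.12 (cv2) and the standard library are available. Lean on these libraries where they do the work, as an engineer would, in place of code of your own. Each camera call takes 0.05 s, during which the arm holds its last target. There are 200 camera calls.

## Working session

There is one attempt and no reset: what is moved stays moved. The work goes in short steps, Python scripts to look and compute and a shell command to move; the robot and the scene stay as the last step left them, time stands still between calls to the robot, and variables do not carry over. Pictures are saved under pics/ and viewed, at most 10 in all, crops included, and the job is handed in when it is done.

```bash
mkdir -p pics
python3 - <<'E'
from cell import manip
import cv2
for n in("top","side"):
    cv2.imwrite(f"pics/{n}0.png",manip.camera(n)[:,:,::-1]); print(n,manip.camera_params(n))
print(manip.read_state(),manip.tip_reach)
E
```

```text
top {'fovy': 53.18866733817653, 'cx': 320.4478114437021, 'cy': 199.54882388150634, 'k1': -0.04995559127368464, 'origin': array([ 385.1464027 ,  -71.36459365, 1404.34815368]), 'attitude': array([-3.05742588,  0.00454289, -1.55190245])}
side {'fovy': 46.06163879099472, 'cx': 320.7912986477115, 'cy': 205.12220716796983, 'k1': 0.047048731938368026, 'origin': array([  -79.98276336, -1412.78949302,  1166.10195355]), 'attitude': array([-2.16918516, -0.01944223, -0.39910583])}
{'clock': 0.1, 'joints': array([ 1.13136857e+00,  3.00389170e-01,  1.52151541e+00, -1.11169236e-05,
        1.32071620e+00, -6.65816987e-02]), 'qd': array([-0.00072686, -0.00154942, -0.00033411,  0.00014883, -0.00053238,
        0.00090028]), 'effort': array([-7.93177260e-04, -5.32644510e+01, -3.53286624e+01,  7.09374086e-02,
        2.34804559e-02,  7.41341069e-06]), 'eef_pos': array([200.24733665, 512.00995298, 218.95904892]), 'eef_rot': array([-3.14056609e+00, -5.76592431e-05,  2.76874932e+00]), 'wrist_force': array([ 0.16111649, -0.08554393, -0.76137073]), 'moment': array([ 0.00278712,  0.01081269, -0.02339075]), 'finger_force': 0.0, 'finger_gap': 94.23469397760208} 14.0
```

View pics/top0.png

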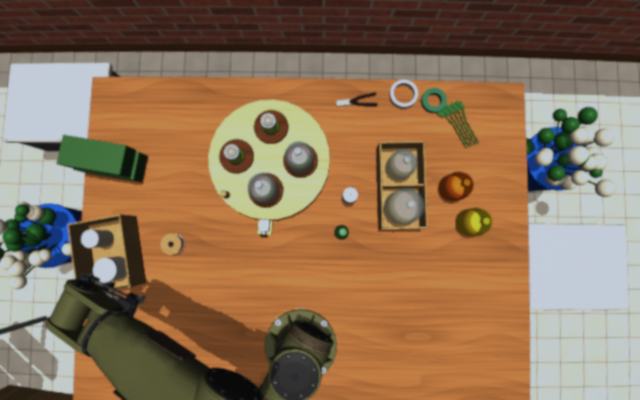

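View pics/side0.png

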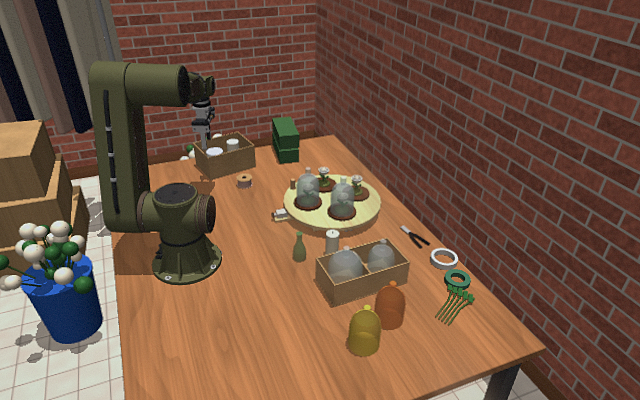

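The top view shows the turntable at about (268,159), crank knob (224,194) and block (264,227). It also shows the candle (350,195), vase (341,232) and spool (172,244). The carton is at (401,187), with the narrow dome in its upper (far) cell at (402,163) and the wide one at (403,207).

```bash
cat > h.py <<'E'
import numpy as np, cv2
from scipy.spatial.transform import Rotation as R
from cell import manip
def P(n):
    p=manip.camera_params(n); f=200/np.tan(np.radians(p["fovy"]/2))
    return f,p["cx"],p["cy"],p["k1"],np.array(p["origin"]),R.from_euler("xyz",p["attitude"]).as_matrix()
def proj(n,X):
    f,cx,cy,k,o,A=P(n); c=(np.atleast_2d(X)-o)@A; s=c[:,:2]/c[:,2:]
    return s*(1+k*(s**2).sum(1,keepdims=True))*f+[cx,cy]
def back(n,uv,z):
    f,cx,cy,k,o,A=P(n); d=(np.atleast_2d(uv)-[cx,cy])/f; s=d.copy()
    for _ in range(20): s=d/(1+k*(s**2).sum(1,keepdims=True))
    r=np.c_[s,np.ones(len(s))]@A.T; return o+r*((z-o[2])/r[:,2:])
def shot(n,box,scale,name):
    im=manip.camera(n); np.save(f"pics/{name}.npy",im)
    u0,v0,u1,v1=box; cv2.imwrite(f"pics/{name}.png",cv2.resize(im[v0:v1,u0:u1,::-1],None,fx=scale,fy=scale,interpolation=cv2.INTER_CUBIC)); return im
E
python3 - <<'E'
from h import *
shot("top",(200,90,440,250),3.3,"topz"); shot("side",(230,160,430,310),3.9,"sidez")
E
```

```text
(no output)
```

View pics/topz.png

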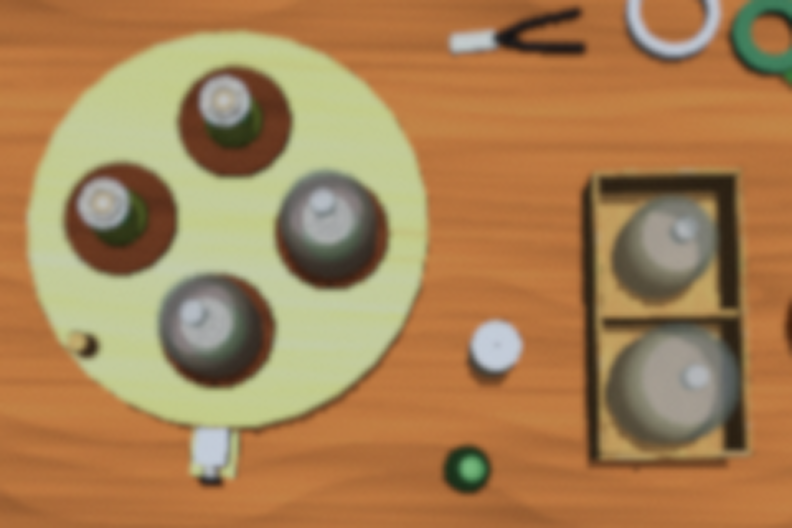

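View pics/sidez.png

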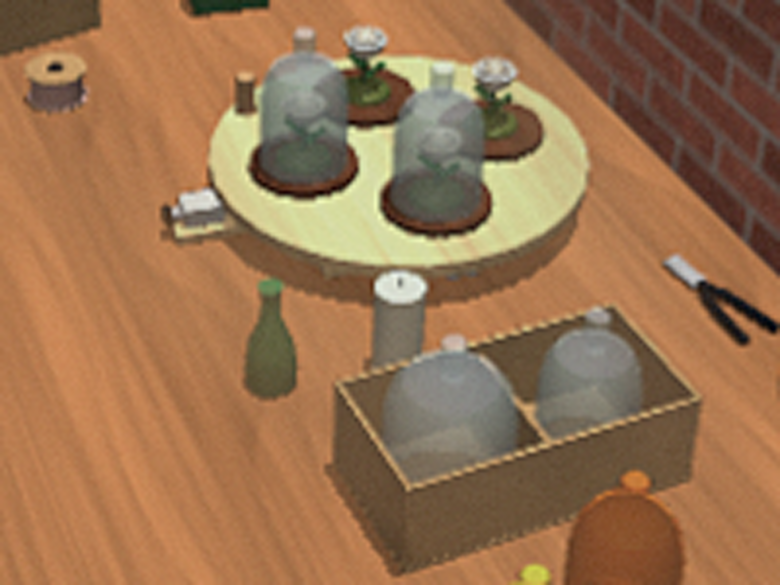

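The zoomed views show the tray and bases clearly. In the top crop the bases are at (235,122), (121,219), (332,230) and (217,331), the crank knob top at (80,343), and the narrow dome's knob at (684,230). In the side crop that knob is at (598,316). Next I'll compute positions.

Run:
```python
from h import *
from scipy.optimize import least_squares
im=np.load("pics/topz.npy"); 
T=lambda u,v:[(u+.5)/3.3-.5+200,(v+.5)/3.3-.5+90]
S=lambda u,v:[(u+.5)/3.9-.5+230,(v+.5)/3.9-.5+160]
hsv=cv2.cvtColor(im,cv2.COLOR_RGB2HSV); m=cv2.inRange(hsv,(24,60,150),(45,255,255)); m[:90]=0; m[218:]=0; m[:,:200]=0; m[:,335:]=0
c=max(cv2.findContours(m,0,1)[0],key=cv2.contourArea); h=cv2.convexHull(c)[:,0].astype(float)
w=back("top",h,53); s=least_squares(lambda p:np.hypot(w[:,0]-p[0],w[:,1]-p[1])-p[2],[600,100,210],loss="soft_l1"); print("tray",s.x)
b=back("top",[T(235,122),T(121,219),T(332,230),T(217,331)],65); print("bases",b.round(),b.mean(0))
d=b[:,:2]-s.x[:2]; print(np.hypot(*d.T),np.degrees(np.arctan2(d[:,1],d[:,0])))
print("crank",back("top",[T(80,343)],98)); print("crank side",back("side",[S(245,78)],98))
print("block",back("top",[T(211,446)],38))
print("done tops",back("top",[T(193,315),T(322,202)],223))
print("candle",back("top",[T(496,346)],100),"vase",back("top",[T(470,468)],118),back("side",[S(270,287)],118))
print("carton corners",back("top",[T(592,172),T(739,171),T(747,455),T(592,463)],100))
print("knob narrow",back("top",[T(684,230)],163),back("side",[S(598,316)],163),"wide",back("top",[T(695,377)],180),back("side",[S(454,344)],180))
print("spool",back("top",[[172,244]],40))
```

```text
tray [637.34338132 117.92204058 207.57993861]
bases [[746. 112.  65.]
 [642. 226.  65.]
 [634.   8.  65.]
 [527. 123.  65.]] [637.02240544 117.30809706  65.        ]
[108.52535342 108.56669781 109.9765057  110.39858348] [ -3.3787218   87.75328548 -91.88056675 177.20970403]
crank [[509.0536161  255.52344766  98.        ]]
crank side [[509.41757925 249.93800674  98.        ]]
block [[410.00863767 129.83227849  38.        ]]
done tops [[524.47795795 122.52922946 223.        ]
 [630.0536026    8.35404677 223.        ]]
candle [[ 513.46603013 -159.81313256  100.        ]] vase [[ 391.99907871 -134.84019667  118.        ]] [[ 391.66413782 -141.94177136  118.        ]]
carton corners [[ 691.24472814 -254.35525437  100.        ]
 [ 695.37002042 -402.93235916  100.        ]
 [ 409.75198008 -409.79185206  100.        ]
 [ 399.19557212 -256.12133708  100.        ]]
knob narrow [[ 621.89517325 -333.79544834  163.        ]] [[ 624.28080916 -340.16195066  163.        ]] wide [[ 480.015976  -340.4551723  180.       ]] [[ 480.39050749 -347.08356031  180.        ]]
spool [[337.8411622  442.79557684  40.        ]]
```

```bash
cat >> h.py <<'E'
def plan(pts):
    "pts: [x,y,z,yaw_deg] world; print shifts (cm, tool axes) and turn (5deg units) from the present pose"
    s=manip.read_state(); A=R.from_euler("xyz",s["eef_rot"]).as_matrix(); y0=np.degrees(s["eef_rot"][2])
    for p in pts:
        d=A.T@(np.array(p[:3])-s["eef_pos"])/10; t=(y0-p[3]+180)%360-180
        print(d.round(2),round(t/5,2))
    print("now",s["clock"],s["eef_pos"].round(1),round(y0,1),s["joints"].round(2),"F",s["wrist_force"].round(1),s["finger_gap"].round(1),s["finger_force"])
E
python3 - <<'E'
from h import *
plan([[509.3,257.5,150,132.3],[509.3,257.5,82,132.3]])
E
```

```text
[-38.06 -12.45   6.92] 5.27
[-38.06 -12.45  13.72] 5.27Traceback (most recent call last):
  File "<stdin>", line 2, in <module>
  File "h.py", line 23, in plan
    print("now",s["clock"],s["eef_pos"].round(1),round(y0,1),s["joints"].round(2),"F",s["wrist_force"].round(1),s["finger_gap"].round(1),s["finger_force"])
                                                                                                                ^^^^^^^^^^^^^^^^^^^^^
AttributeError: 'float' object has no attribute 'round'
```

```bash
sed -i 's/s\["finger_gap"\].round(1)/round(s["finger_gap"],1)/' h.py
python3 -m creep '[[1,[-4,-1.3,0],0.6],[1,[-8,-2.6,0],1.2],[1,[-12,-3.9,0],1.8],[1,[-16,-5.2,0],2.4],[1,[-20,-6.5,0],3],[1,[-24,-7.8,0],3.6],[1,[-28,-9.1,0],4.2],[1,[-32,-10.5,0],4.8],[1,[-36,-11.8,3],5.3],[1,[-38.05,-12.45,5],5.3],[1,[-38.05,-12.45,7],5.3],[1,[-38.05,-12.45,7],5.3]]'
python3 - <<'E'
from h import *
shot("top",(200,150,300,250),6,"crank")
plan([[509.3,257.5,82,132.3]])
E
```

```text
clock: 1.4
eef_pos: [508.6, 256.7, 146.7]
eef_rot: [-3.137, -0.002, 2.305]
wrist_force: [0.3, 0.4, 0.1]
finger_gap: 94.1
finger_force: 0.0
[-0.03  0.05  6.66] -0.04
now 1.45 [508.9 257.4 148.6] 132.1 [ 0.4   0.41  1.54  0.    1.19 -0.33] F [0.  0.6 0.8] 94.2 0.0
```

View pics/crank.png

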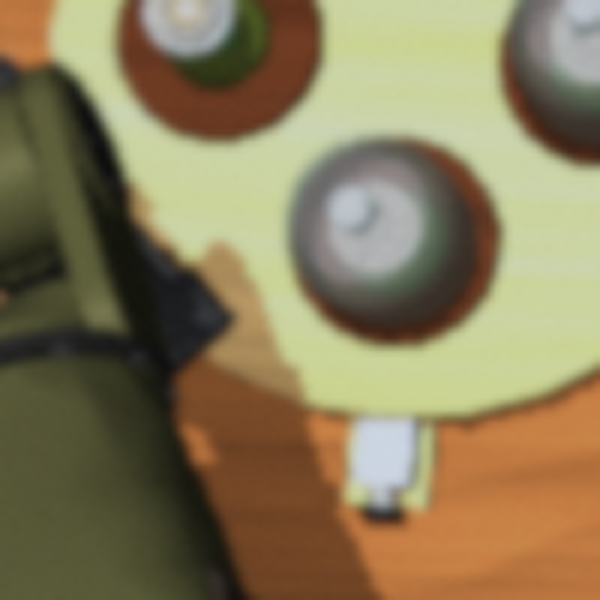

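The arm hides the knob in this view. The gripper body corner at about (205,320) sits clear of the front dome at (395,240), so I'll descend and grip.

```bash
python3 -m creep '[[1,[0,0,2],0],[1,[0,0,4],0],[1,[0,0,6],0],[1,[0,0,6.6],0],[0,[0,0,6.6],0],[-0.4,[0,0,6.6],0],[-0.6,[0,0,6.6],0],[-0.6,[0,0,6.6],0],[-0.6,[0,0,6.6],0],[-0.6,[0,0,6.6],0]]' 10
python3 - <<'E'
from h import *
s=manip.read_state(); print(s["moment"])
c=np.array([637.1,117.6]); v=s["eef_pos"][:2]-c; print(np.hypot(*v),np.degrees(np.arctan2(v[1],v[0])))
plan([[*(c+190*np.array([np.cos(np.radians(a)),np.sin(np.radians(a))])),82,a] for a in np.arange(137.3,223,5)])
E
```

```text
clock: 2.45
eef_pos: [509.4, 257.7, 83.7]
eef_rot: [3.141, 0.0, 2.306]
wrist_force: [0.6, -0.8, -0.4]
finger_gap: 49.2
finger_force: 0.0
[-0.05862336 -0.01934349  0.0253977 ]
189.54553240756968 132.35079268525885
[-0.03 -1.64  0.17] -1.03
[-0.25 -3.28  0.17] -2.03
[-0.62 -4.9   0.17] -3.03
[-1.12 -6.48  0.16] -4.03
[-1.76 -8.01  0.16] -5.03
[-2.53 -9.48  0.16] -6.03
[ -3.42 -10.87   0.16] -7.03
[ -4.43 -12.18   0.16] -8.03
[ -5.56 -13.4    0.16] -9.03
[ -6.78 -14.52   0.16] -10.03
[ -8.1  -15.52   0.16] -11.03
[ -9.5  -16.41   0.16] -12.03
[-10.97 -17.17   0.16] -13.03
[-12.51 -17.8    0.16] -14.03
[-14.09 -18.3    0.16] -15.03
[-15.71 -18.65   0.16] -16.03
[-17.35 -18.86   0.16] -17.03
[-19.01 -18.93   0.16] -18.03
now 2.45 [509.4 257.7  83.7] 132.1 [ 0.4   0.49  1.59 -0.    1.06 -0.33] F [ 0.6 -0.8 -0.4] 49.2 0.0
```

```bash
python3 -m creep '[[-1,[0,0,0],0],[-1,[0,0,0],0],[-1,[0,0,0],0],[-1,[0,0,0],0],[-1,[0,0,0],0],[-1,[0,0,0],0],[-1,[0,0,0],0],[-1,[0,0,0],0]]' 10
python3 - <<'E'
from h import *
plan([[0,0,0,132.3]])
E
```

```text
clock: 3.25
eef_pos: [509.4, 257.9, 83.5]
eef_rot: [3.141, -0.0, 2.306]
wrist_force: [3.5, 4.7, -2.7]
finger_gap: 21.6
finger_force: 10.0
[ 15.06 -55.09   8.31] -0.03
now 3.25 [509.4 257.9  83.5] 132.1 [ 0.4   0.49  1.59  0.    1.06 -0.33] F [ 3.5  4.7 -2.7] 21.6 9.999762251973152
```

```bash
python3 -m creep '[[-1,[0,-0.8,0],-0.5],[-1,[0,-1.6,0],-1],[-1,[-0.25,-3.3,0],-2],[-1,[-0.6,-4.9,0],-3],[-1,[-1.1,-6.5,0],-4],[-1,[-1.75,-8,0],-5],[-1,[-2.5,-9.5,0],-6],[-1,[-3.4,-10.85,0],-7],[-1,[-4.4,-12.2,0],-8],[-1,[-5.55,-13.4,0],-9],[-1,[-5.55,-13.4,0],-9],[-1,[-5.55,-13.4,0],-9]]' 10
python3 - <<'E'
from h import *
s=manip.read_state()
c=np.array([637.1,117.6]); v=s["eef_pos"][:2]-c; print(np.hypot(*v),np.degrees(np.arctan2(v[1],v[0])))
plan([[*(c+190*np.array([np.cos(np.radians(a)),np.sin(np.radians(a))])),83,a] for a in np.arange(182.3,223,5)])
E
```

```text
clock: 4.45
eef_pos: [448.0, 125.9, 83.8]
eef_rot: [-3.141, 0.002, 3.091]
wrist_force: [5.8, -1.4, -2.1]
finger_gap: 21.7
finger_force: 10.0
189.31971941316485 177.48617606510993
[-0.01 -1.59  0.08] -1.04
[-0.23 -3.24  0.08] -2.04
[-0.6  -4.85  0.08] -3.04
[-1.1  -6.43  0.09] -4.04
[-1.74 -7.96  0.09] -5.04
[-2.51 -9.43  0.09] -6.04
[ -3.41 -10.82   0.09] -7.04
[ -4.42 -12.14   0.09] -8.04
[ -5.54 -13.35   0.1 ] -9.04
now 4.45 [448.  125.9  83.8] 177.1 [ 0.2   0.28  1.89 -0.    0.96 -1.32] F [ 5.8 -1.4 -2.1] 21.7 9.99966636300087
```

```bash
python3 -m creep '[[-1,[0,-1.6,0],-1],[-1,[-0.25,-3.25,0],-2],[-1,[-0.6,-4.85,0],-3],[-1,[-1.1,-6.45,0],-4],[-1,[-1.75,-7.95,0],-5],[-1,[-2.5,-9.4,0],-6],[-1,[-3.4,-10.8,0],-7],[-1,[-4.4,-12.1,0],-8],[-1,[-5.5,-13.35,0],-9],[-1,[-5.5,-13.35,0],-9],[-1,[-5.5,-13.35,0],-9],[-1,[-5.5,-13.35,0],-9]]' 10
python3 - <<'E'
from h import *
s=manip.read_state()
c=np.array([637.1,117.6]); v=s["eef_pos"][:2]-c; print(np.hypot(*v),np.degrees(np.arctan2(v[1],v[0])))
plan([[*s["eef_pos"][:2],180,222]])
E
```

```text
clock: 5.65
eef_pos: [496.2, -9.3, 84.0]
eef_rot: [-3.141, 0.002, -2.407]
wrist_force: [5.1, 3.7, 2.0]
finger_gap: 22.0
finger_force: 10.0
189.62514622096623 -137.97880281114624
[-0.02 -0.01 -9.6 ] 0.02
now 5.65 [496.2  -9.3  84. ] -137.9 [-0.09  0.34  1.81  0.    0.99 -2.4 ] F [5.1 3.7 2. ] 22.0 9.999336898326874
```

```bash
python3 -m creep '[[0,[0,0,0],0],[0,[0,0,0],0],[0,[0,0,0],0],[0,[0,0,0],0],[0,[0,0,0],0],[0,[0,0,0],0],[0,[0,0,-2],0],[0,[0,0,-5],0],[0,[0,0,-9],0],[0,[0,0,-13],0],[0,[0,0,-17],0],[0,[0,0,-20],0]]' 10
python3 - <<'E'
from h import *
plan([[623,-337,285,y] for y in (-90,-137.7,90)])
E
```

```text
clock: 6.85
eef_pos: [495.5, -9.5, 286.1]
eef_rot: [-3.14, 0.001, -2.406]
wrist_force: [0.0, 0.1, -0.2]
finger_gap: 47.1
finger_force: 0.0
[ 12.52 -32.84   0.15] -9.57
[ 12.52 -32.84   0.15] -0.03
[ 12.52 -32.84   0.15] 26.43
now 6.85 [495.5  -9.5 286.1] -137.9 [-0.09  0.13  1.57 -0.    1.44 -2.4 ] F [ 0.   0.1 -0.2] 47.1 0.0
```

```bash
python3 -m creep '[[0.4,[0.7,-2,0],1.6],[0.4,[2,-5,0],3.2],[0.4,[3.2,-8.5,0],4.8],[0.4,[4.4,-12,0],6.4],[0.4,[5.6,-15.5,0],8],[0.4,[7,-19,0],9.6],[0.4,[8.4,-22.5,0],11.2],[0.4,[9.8,-26,0],12.8],[0.4,[11.2,-29.5,0],14.4],[0.4,[12,-31.5,0],16],[0.4,[12.4,-32.6,0],17.6],[0.4,[12.4,-32.65,0],18]]' 20
python3 - <<'E'
from h import *
plan([[622,-335.5,150,132]])
shot("top",(200,90,440,250),3.3,"t2"); shot("side",(260,130,460,280),3.9,"s2")
E
```

```text
clock: 8.05
eef_pos: [622.6, -336.3, 282.2]
eef_rot: [-3.141, -0.001, 2.3]
wrist_force: [-0.6, 0.7, -0.6]
finger_gap: 65.8
finger_force: 0.0
[ 0.08  0.02 13.22] -0.05
now 8.05 [ 622.6 -336.3  282.2] 131.8 [-0.55  0.65  0.87 -0.    1.62 -1.28] F [-0.6  0.7 -0.6] 65.8 0.0
```

View pics/t2.png

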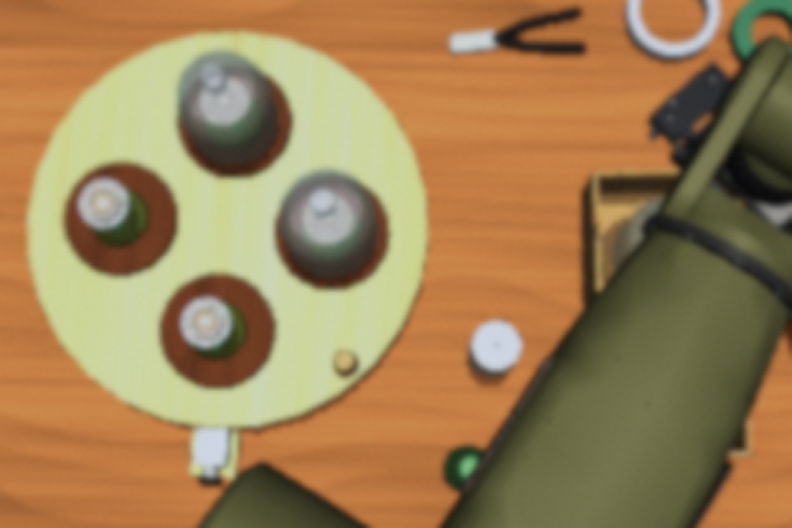

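View pics/s2.png

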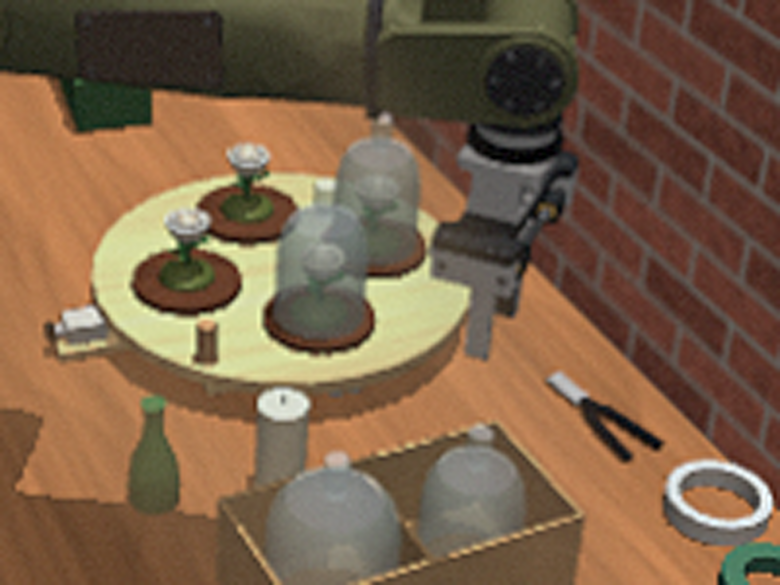

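The turntable is in its stop: the bare rose is on the front base at (218,331), beside the block, and the crank knob is at (345,361). The side view shows the gripper open above the narrow dome, whose knob is at (482,432) in the crop. I'll go down and grip it.

```bash
python3 -m creep '[[0.4,[0,0,3],0],[0.4,[0,0,6],0],[0.4,[0,0,8],0],[0.4,[0,0,10],0],[0.4,[0,0,11.5],0],[0.4,[0.1,0,12.6],0],[0.4,[0.1,0,13],0],[0.4,[0.1,0,13.2],0],[0.4,[0.1,0,13.2],0]]' 20
python3 - <<'E'
from h import *
plan([[622,-335.5,150,132]])
shot("side",(330,190,430,265),8,"s3")
E
```

```text
clock: 9.05
eef_pos: [622.1, -334.1, 152.1]
eef_rot: [3.141, 0.001, 2.306]
wrist_force: [0.0, 0.6, -0.7]
finger_gap: 65.8
finger_force: 0.0
[-0.09 -0.1   0.21] 0.03
now 9.05 [ 622.1 -334.1  152.1] 132.2 [-0.54  0.71  1.07 -0.    1.36 -1.28] F [ 0.   0.6 -0.7] 65.8 0.0
```

View pics/s3.png

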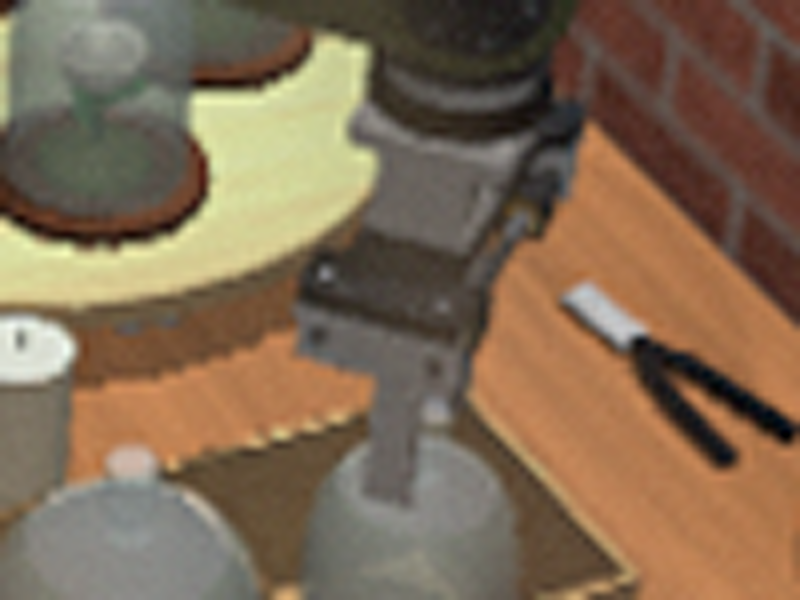

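The near finger is at about (395,440), with the dome's knob behind it at (437,405). I'll compare that with where the TCP projects before closing.

Run:
```python
from h import *
p=manip.read_state()["eef_pos"]
q=lambda X:(proj("side",X)-[330,190]+.5)*8-.5
for X in ([p[0],p[1],163],[p[0],p[1],150]): print(q(X))
y=np.array([np.sin(2.306),-np.cos(2.306)])
for s in (-1,1): print(q([*(p[:2]+s*33*y),138]))
print([back("side",[[330+437.5/8-.5,190+402/8-.5]],z) for z in (163,158,153)])
```

```text
[[415.97177159 401.68086375]]
[[413.2068401  425.39480563]]
[[385.36424256 491.173481  ]]
[[435.23762717 404.35456051]]
[array([[ 630.63681749, -337.33828078,  163.        ]]), array([[ 634.17892793, -331.97765313,  158.        ]]), array([[ 637.72103838, -326.61702549,  153.        ]])]
```

```bash
python3 -m creep '[[0.4,[-0.2,0,0.2],0],[0.4,[-0.2,0,0.2],0],[-1,[-0.2,0,0.2],0],[-1,[-0.2,0,0.2],0],[-1,[-0.2,0,0.2],0],[-1,[-0.2,0,0.2],0],[-1,[-0.2,0,0.2],0],[-1,[-0.2,0,0.2],0],[-1,[-0.2,0,0.2],0],[-1,[-0.2,0,0.2],0],[-1,[-0.2,0,0.2],0]]' 25
python3 -m creep '[[-1,[0,0,-0.2],0],[-1,[0,0,-0.5],0],[-1,[0,0,-1],0],[-1,[0,0,-1],0],[-1,[0,0,-1],0]]' 25
python3 - <<'E'
from h import *
plan([[622,-335.5,385,132]]); s=manip.read_state(); print(s["moment"],s["eef_rot"])
E
```

```text
clock: 10.2
eef_pos: [623.3, -335.4, 149.4]
eef_rot: [3.142, -0.0, 2.306]
wrist_force: [1.5, 0.5, -1.5]
finger_gap: 23.5
finger_force: 25.0
clock: 10.7
eef_pos: [623.3, -335.5, 159.6]
eef_rot: [3.142, 0.0, 2.306]
wrist_force: [0.9, 0.3, -3.2]
finger_gap: 23.5
finger_force: 25.0
[  0.08  -0.09 -22.54] 0.03
now 10.7 [ 623.3 -335.5  159.6] 132.1 [-0.55  0.71  1.06 -0.    1.37 -1.28] F [ 0.9  0.3 -3.2] 23.5 24.999221563339233
[-0.01137952  0.0287164   0.01535812] [3.14157025e+00 2.35599829e-04 2.30627082e+00]
```

```bash
python3 -m creep '[[-1,[0,0,-1],0],[-1,[0,0,-2.5],0],[-1,[0,0,-4.5],0],[-1,[0,0,-7],0],[-1,[0,0,-9.5],0],[-1,[0,0,-12],0],[-1,[0,0,-14.5],0],[-1,[0,0,-17],0],[-1,[0,0,-19.5],0],[-1,[0,0,-21.5],0],[-1,[0,0,-22.5],0],[-1,[0,0,-22.5],0]]' 25
python3 - <<'E'
from h import *
plan([[480,-60,385,132],[455,60,385,132],[524,122.6,385,132]])
E
```

```text
clock: 11.9
eef_pos: [623.2, -335.4, 387.5]
eef_rot: [3.14, 0.004, 2.306]
wrist_force: [-0.1, 0.1, -4.5]
finger_gap: 23.2
finger_force: 25.0
[30.03  7.86  0.14] 0.03
[40.61 14.06  0.11] 0.03
[40.62 23.38  0.12] 0.03
now 11.9 [ 623.2 -335.4  387.5] 132.1 [-0.55  0.68  0.59 -0.    1.87 -1.28] F [-0.1  0.1 -4.5] 23.2 24.99917596578598
```

```bash
python3 -m creep '[[-1,[1.2,0.3,0],0],[-1,[3.5,0.9,0],0],[-1,[6.5,1.7,0],0],[-1,[10,2.6,0],0],[-1,[13.5,3.5,0],0],[-1,[17,4.4,0],0],[-1,[20.5,5.3,0],0],[-1,[24,6.2,0],0],[-1,[27,7,0],0],[-1,[29,7.6,0],0],[-1,[30,7.9,0],0],[-1,[30,7.9,0],0]]' 25
python3 -m creep '[[-1,[1,0.6,0],0],[-1,[3,1.8,0],0],[-1,[5.5,3.2,0],0],[-1,[7.5,4.7,0],0],[-1,[9.2,6.2,0],0],[-1,[10.2,8.2,0],0],[-1,[10.6,10.5,0],0],[-1,[10.6,12.8,0],0],[-1,[10.6,14.5,0],0],[-1,[10.6,15.4,0],0],[-1,[10.6,15.4,0],0],[-1,[10.6,15.4,0],0]]' 25
python3 - <<'E'
from h import *
plan([[527.2,122.6,300,132],[527.2,122.6,219.5,132]])
shot("top",(200,130,320,250),5,"t4"); shot("side",(230,80,350,250),3.5,"s4")
a=cv2.imread("pics/s4.png"); b=cv2.imread("pics/t4.png"); 
a=cv2.resize(a,None,fx=.94,fy=.94)[:560]; b=cv2.resize(b,(380,380)); o=np.zeros((560,a.shape[1]+380,3),np.uint8); o[:a.shape[0],:a.shape[1]]=a; o[:380,a.shape[1]:]=b; cv2.imwrite("pics/c4.png",o); print(o.shape)
E
```

```text
clock: 13.1
eef_pos: [480.2, -59.4, 384.8]
eef_rot: [3.141, 0.001, 2.307]
wrist_force: [0.2, -1.2, -3.8]
finger_gap: 24.1
finger_force: 25.0
clock: 14.3
eef_pos: [523.5, 121.4, 384.3]
eef_rot: [-3.141, -0.0, 2.306]
wrist_force: [0.5, 0.0, -1.9]
finger_gap: 23.4
finger_force: 25.0
[-0.16  0.36  8.43] 0.02
[-0.16  0.36 16.48] 0.02
now 14.3 [523.5 121.4 384.3] 132.1 [ 0.16  0.21  1.26 -0.    1.67 -0.58] F [ 0.5  0.  -1.9] 23.4 24.999191164970398
(560, 775, 3)
```

View pics/c4.png

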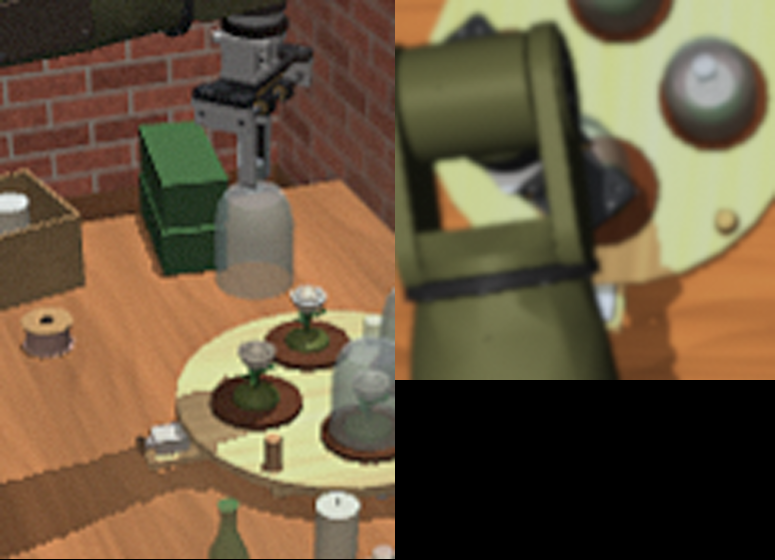

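The dome hangs upright above the front rose. In the left panel its body spans u=216–293. The front base spans u=211–302, centred near (256.5,400), and the rose is at (257,355). I'll compute the grip offset and the seat from the same camera.

Run:
```python
from h import *
p=manip.read_state()["eef_pos"]; k=3.5*.94
q=lambda X:(proj("side",X)-[230,80]+.5)*k-.5
rim=p[2]-144.4
print("dome mid if centred",q([*p[:2],rim+50]),"rim",q([*p[:2],rim]),"crown",q([*p[:2],rim+121]))
print("px/mm",q([p[0]+9.21,p[1]-3.9,rim+50])-q([*p[:2],rim+50]), "per 10mm")
print("seat pred",q([527.2,122.6,65]),"seat from side",back("side",[[230+(256.5+.5)/k-.5,80+(400.5+.5)/k-.5]],65))
# top camera seat after turning, dark base ellipses
im=np.load("pics/t2.npy"); hsv=cv2.cvtColor(im,cv2.COLOR_RGB2HSV)
m=cv2.inRange(hsv,(0,110,50),(14,255,150)); m[:170]=0;m[210:]=0;m[:,:245]=0;m[:,285:]=0
h=cv2.convexHull(np.vstack(cv2.findContours(m,0,1)[0]))
(e,ax,an)=cv2.fitEllipse(h); print(e,ax,back("top",[e],65))
```

```text
dome mid if centred [[252.02249893 241.17801529]] rim [[251.94870972 277.75488604]] crown [[252.12673128 187.23739587]]
px/mm [[8.35420248 0.15265666]] per 10mm
seat pred [[254.13522567 396.54084351]] seat from side [[526.67921344 113.0316984   65.        ]]
(265.4689636230469, 189.86618041992188) (32.7337646484375, 33.221256256103516) [[527.37931712 123.10289215  65.        ]]
```

```bash
python3 -m creep '[[-1,[-0.15,0.35,0.5],0],[-1,[-0.15,0.35,2],0],[-1,[-0.15,0.35,4],0],[-1,[-0.15,0.35,6],0],[-1,[-0.15,0.35,7.5],0],[-1,[-0.15,0.35,8],0],[-1,[-0.15,0.35,8],0],[-1,[-0.15,0.35,8],0],[-1,[-0.15,0.35,8],0]]' 25
python3 - <<'E'
from h import *
plan([[527.3,122.8,219.5,132]])
E
```

```text
clock: 15.3
eef_pos: [527.5, 123.1, 305.3]
eef_rot: [3.14, 0.001, 2.306]
wrist_force: [0.4, 0.9, -4.0]
finger_gap: 23.5
finger_force: 25.0
[-0.01 -0.04  8.58] 0.03
now 15.3 [527.5 123.1 305.3] 132.1 [ 0.16  0.23  1.41 -0.    1.5  -0.57] F [ 0.4  0.9 -4. ] 23.5 24.99913662672043
```

```bash
python3 -m creep '[[-1,[0,0,0.5],0],[-1,[0,0,1.5],0],[-1,[0,0,2.5],0],[-1,[0,0,3.5],0],[-1,[0,0,4.5],0],[-1,[0,0,5.5],0],[-1,[0,0,6.5],0],[-1,[0,0,7.5],0],[-1,[0,0,8.2],0],[-1,[0,0,8.5],0],[-1,[0,0,8.5],0],[-1,[0,0,8.5],0]]' 25
python3 - <<'E'
from h import *
plan([[527.3,122.8,219.5,132]]); print(manip.read_state()["moment"],manip.read_state()["eef_rot"])
shot("side",(270,110,350,230),5,"s5")
E
```

```text
clock: 16.5
eef_pos: [527.4, 123.1, 219.8]
eef_rot: [3.141, 0.0, 2.306]
wrist_force: [0.2, 0.5, -3.8]
finger_gap: 23.6
finger_force: 25.0
[-0.02 -0.03  0.03] 0.03
now 16.5 [527.4 123.1 219.8] 132.1 [ 0.16  0.28  1.55  0.    1.32 -0.57] F [ 0.2  0.5 -3.8] 23.6 24.99911069869995
[-0.00228341  0.0286288   0.02524479] [3.14112613e+00 2.86196308e-04 2.30626242e+00]
```

View pics/s5.png

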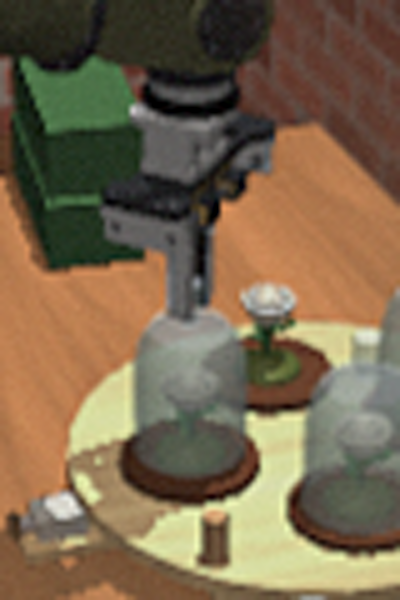

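The dome spans u=134–245, the base 121–259, and the rose is at 191, so the dome is centred to within about 1 mm. It hangs freely at 3.8 N with the rim about 10 mm above the base. I'll hand it in.

```bash
python3 -c "
from cell import manip
print(manip.sign_off())"
```

```text
the job is handed in; nothing more can be done
None
```

The tray is turned one click anticlockwise and sits in its stop, and the narrow dome is held still, upright and centred over the front rose, its rim about 10 mm above the base; the job is handed in, at about 16.5 s on the robot's clock.

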